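Put the gouge away, edge up and guarded

TASK

Put the carving gouge that was left out on the bench away in the wooden tool block: stand it upright in the empty socket, handle down and cutting edge up, with the butt right down on the bottom of the socket. Its cutting edge must end up covered by the loose red edge guard, pushed on as far as it goes, like those on the two gouges already stored there. Leave the stored gouges in their sockets and do not knock the other loose things on the bench about.

Things in the scene. Friction and masses are not known exactly. Their poses are not given: they have to be found in the camera images.
- gouge: the carving gouge lying on the bench, 206 mm long, 85 g: wooden handle 24 mm wide and 23 mm high, then a slim steel blade 12 mm wide and 7 mm thick. Origin at mid length on its underside; +y runs along the handle (y 0 to 103 mm) to the butt, -y along the blade to the cutting edge, +z up as it lies; centre line 11.5 mm above the origin. It balances near y = +36 mm; grasp the handle across its width
- gouge_butt (a point): the centre of the gouge's butt, the free end of its wooden handle (on the gouge's centre line, axes as the gouge)
- gouge_edge (a point): the centre of the gouge's cutting edge, the free end of its steel blade (axes as the gouge)
- tool_block: wooden tool block fixed to the bench: dark plinth 125 x 160 x 12 mm, lighter drilled block 105 x 130 mm on it, top at 62 mm. Three round sockets, 27 mm bore, 50 mm deep, 3 mm chamfer: the empty one in front at its own (-22, 0) mm, and two behind at (+27, +36) and (+27, -36) mm, in which guarded gouges stand, 242 mm high. Origin at the centre of its underside, z up
- socket (a point): the centre of the empty socket's mouth, level with the block's top, 62 mm above the bench
- socket_floor (a point): the centre of the empty socket's bottom, 12 mm above the bench
- guard: the loose red plastic edge guard, standing mouth down: a hollow bell 42 mm high, 34 mm across at its open mouth, 24 mm at its top; inside it narrows from 26 mm at the mouth to 16 mm at its closed crown, 38 mm up. On top a ribbed upright knob 20 mm in diameter, 42 to 62 mm above the mouth, to hold it by. 20 g. Origin at the centre of the mouth, z up through the knob
- guard_crown (a point): the centre of the guard's inner ceiling, 38 mm above its mouth; it rests on the cutting edge when the guard is fully on
- stored_left: one of the two gouges already stored, standing in the back row of the tool block with its red guard on; its origin lies at mid length, 11 mm from its centre line, and its +y axis points down
- stored_right: the other stored gouge, likewise
- gilding_pot: a small red and white lidded pot, 58 mm in diameter and 50 mm high; origin at the centre of its underside
- wax_tin: a flat round dark green tin, 77 mm in diameter and 30 mm high; origin at the centre of its underside
- tape_measure: a black and yellow pocket tape measure, 35 x 70 x 60 mm; origin at the centre of its underside
- sanding_block: a brown sanding block on the left of the bench, 65 x 101 x 32 mm; origin at the centre of its underside

How it is judged (in metres and radians):
At the end, for the whole second after the job is handed in: The gouge stands at rest, edge up, in the empty socket (butt within 6 mm of its bottom and 8 mm of its centre, edge over 210 mm above the bench); the guard stays on the blade, its inner crown within 10 mm of the edge and in line within 0.25 rad; the stored gouges still stand in their sockets (horizontal distance between gouge_butt and socket_floor below 0.008 m and z of gouge_butt in the frame of socket_floor below 0.006 m and height (world z) of gouge_edge above 0.21 m and distance between guard_crown and gouge_edge below 0.01 m and angle between the z axis of guard and the y axis of gouge, either way round below 0.25 rad and linear speed of gouge below 0.03 m/s and height (world z) of each of stored_left, stored_right below 0.125 m); the robot touches nothing.
It fails at once if a stored gouge is knocked or pulled out (moves over 25 mm) (distance of any of stored_left, stored_right from where it was at the start of the episode above 0.025 m).
It fails at once if the pot, tin, tape measure or sanding block is knocked about (moves over 30 mm) (distance of any of gilding_pot, wax_tin, tape_measure, sanding_block from where it was at the start of the episode above 0.03 m).
It also fails if it takes over 64 s, if anything falls off the work surface, if the arm or the gripper's body presses on something with over 40 N, if the wrist force passes 120 N, or if a joint passes its speed limit or range.

ROBOT

A 6-joint arm with a two-finger parallel gripper is mounted at the origin on the work surface; the furniture and walls round the work are solid. World frame = base frame: x ahead of the robot, y to its left, z up, the work surface at z = 0. Lengths are in mm, angles in rad, forces in N, time in s.
With the tool pointing down it reaches from about 350 to 775 mm from the base axis. Payload 7.3 kg.
Tool frame: the origin (TCP) lies between the finger pads; the fingertips stand 22 mm ahead of it and the grasp point (between the pads) lies 3 mm ahead of it; z points along the fingers, x is the direction in which the jaws open and shut, and the axes are right-handed (so a half turn about z gives the same grasp; the last joint's range is limited). The gripper opens to 92 mm and grips with 3 to 60 N. Pads are 19 mm wide; open, the fingers measure 130 mm over their backs; the gripper's body (75 mm by 190 mm) begins 47 mm behind the grasp point.
Start: joints at [1.15, 0.342, 1.524, -0, 1.275, -0.146], TCP at [142.445, 505.324, 248.741] pointing down, gripper open.
Joint ranges: [-2.53, 2.53], [-0.77, 2.02], [0.04, 2.7], [-1, 4.14], [0.28, 2.66], [-3.11, 3.11]. Speed limits (rad/s): [2.57, 2.57, 3.14, 3.14, 3.14, 3.14].

INTERFACE

Orientations are given as [roll, pitch, yaw] about the fixed x, y, z axes, in that order (R = Rz(yaw) Ry(pitch) Rx(roll)).
In Python, from plant import * gives the robot as it stands. The module is installed in compiled form; this text tells all that it offers.
- The arm moves only by the shell command python3 -m handwheel 'ROWS' [OPENING]. ROWS is a JSON object of lists of equal length, an entry for each row: "translation": the shift along the world's x, y, z in units of 15 cm (1.0 is 15 cm), a list of three; "twist": the turn about the world's z in units of 90 degrees (1.0 is 90 degrees). In form: {"translation": [[tx, ty, tz], ...], "twist": [twist, ...]}. A call has exactly 8 rows; each row shifts and turns the pose as measured when the row begins; what a row does not reach is not made up. A row lasts 1/8 s, in which the tool goes at most 62.5 mm and 10.7 degrees, less where a joint would pass 70% of its speed; a pose out of reach is approached as far as the arm can. A call with a number of a shift or a turn outside -1 to 1 is refused whole. A call with a gripper value outside its range is refused whole. OPENING is the closure in counts, from 0 (fully open) to 255 (shut), set as the call begins (- or left out, the last holds). The fingers move at their own pace and stop on an object; the grip force is fixed at half the most. Time passes only in rows, so rows that do not move let the fingers close, or fill a call up. It gives the time, the measured TCP pose, the force and the opening at its end, in the units of the state.
- get_obs(): the state, without advancing time (a new reading comes with each control period).
- capture(name): name is "side" or "top" or "wrist"; returns a dict with "img" (480x640x3 uint8, red, green, blue), "vertical_fov" (degrees; the focal length in pixels is half the picture's height over the tangent of half this angle, whatever the lens; pixels are square), "cx", "cy" (the principal point, pixels), "world_from_camera" (4x4, takes a point from camera to world coordinates). Camera axes: x right, y up, looking along -z (the intrinsics and any distortion apply to the point x, -y, -z); pixel columns grow to the right and rows downward; lengths in mm; the calibration is good to about 2 mm. A picture is of the moment at which its call begins. There is no depth.
- close_job(): hands the job in, once; it reports no verdict.
Trained networks look in the newest picture that a camera, given by its name, has taken for a name from the list of things; names that differ only in an ending like _2 or _b are one class to them, and where a whole thing is asked for, a point or a joint stands for the part that bears it (a point fixed in the world has none). Each returns a list of dicts, best first, with "score" (0 to 1); they miss things now and then, are a little off and sometimes report something else, mostly with a low value. They report only what shows in the picture. A call takes as long as a camera call.
- search_frame(camera, label): "position" ([x, y, z] in mm, in the coordinates of the camera as it stood for that picture, good to about 4 mm: the middle of the surface that is visible of it).
- spot_point(camera, label): "position" ([x, y, z] in mm, in the coordinates of the camera as it stood for that picture, good to about 4 mm: a listed point, or the origin of a listed thing).
The state is a dict: "time": time; "joint_positions": joint angles; "dq": joint speeds; "tau": joint torques, N m; "tool_pos": TCP position; "tcp_rot": TCP orientation; "contact_force": force on the tool from outside, world axes, zero at the start; "moment": the same for the moment, N m; "grip_width": finger opening in mm.
Only numpy, scipy, OpenCV 4.12 (cv2) and the standard library are available. Lean on these libraries where they do the work, as an engineer would, in place of code of your own. Each camera call takes 0.05 s, during which the arm holds its last target.

## Working session

There is one attempt and no reset: what is moved stays moved. The work goes in short steps, Python scripts to look and compute and a shell command to move; the robot and the scene stay as the last step left them, time stands still between calls to the robot, and variables do not carry over. Pictures are saved under pics/ and viewed, and the job is handed in when it is done.

```bash
mkdir -p pics
cat > h.py <<'E'
from plant import *
import numpy as np, cv2
def snap(cam,fn):
    c=capture(cam); cv2.imwrite('pics/'+fn,c['img'][:,:,::-1]); return c
def w(c,p):
    return (c['world_from_camera']@np.r_[p,1])[:3]
def proj(c,P):
    p=np.linalg.inv(c['world_from_camera'])@np.r_[P,1]; f=240/np.tan(np.radians(c['vertical_fov']/2))
    return c['cx']+f*p[0]/-p[2], c['cy']+f*-p[1]/-p[2]
E
python3 - <<'E'
from h import *
np.set_printoptions(precision=1,suppress=True)
for cam in ['side','top']:
    c=snap(cam,cam+'0.png'); print(cam,c['vertical_fov'],c['cx'],c['cy']); print(c['world_from_camera'])
    for l in ['gouge_butt','gouge_edge','gouge','socket','guard','tool_block','stored_left','stored_right']+(['gilding_pot','wax_tin','tape_measure','sanding_block'] if cam=='top' else []):
        for d in spot_point(cam,l)[:3]: print(l,round(d['score'],2),w(c,d['position']))
print(get_obs()['time'])
E
```

```text
side 46.31015339595688 320.74132765411423 243.54966176540083
[[   1.     0.1   -0.2  393.2]
 [  -0.2    0.6   -0.8 -945.9]
 [   0.     0.8    0.6  854.1]
 [   0.     0.     0.     1. ]]
gouge_butt 0.81 [550.8 -69.7   9.3]
gouge_edge 0.7 [485.6 129.6   8.7]
gouge_edge 0.39 [ 743.5 -158.7    0.9]
gouge 0.97 [519.2  24.6  -0.8]
socket 0.97 [ 581.9 -308.7   62.7]
tool_block 0.83 [ 602.3 -313.7    1.6]
stored_left 0.83 [ 635.3 -300.   111.6]
stored_right 0.66 [ 620.7 -362.6  113.5]
top 43.53960746010331 322.8004576691218 239.7976518859836
[[   0.4    0.8   -0.4 -106.5]
 [  -0.9    0.4   -0.2 -246.9]
 [   0.     0.4    0.9 1770.4]
 [   0.     0.     0.     1. ]]
gouge_butt 0.75 [547.7 -68.2  11.9]
gouge_edge 0.89 [484.5 129.5  12.8]
gouge 0.83 [518.1  30.8   1.7]
socket 0.86 [ 581.5 -309.1   64.8]
guard 0.49 [ 475.9 -338.8    3.4]
tool_block 0.96 [ 607.3 -314.5    1.1]
stored_left 0.71 [ 635.4 -296.1  115.6]
stored_right 0.83 [ 624.6 -363.7  115.8]
gilding_pot 0.52 [659.8 -10.9   3.8]
wax_tin 0.7 [ 742.3 -154.2    0.1]
tape_measure 0.9 [457.9 391.4  -2.2]
sanding_block 0.81 [530.6 483.4  -2.2]
1.1
```

View pics/side0.png

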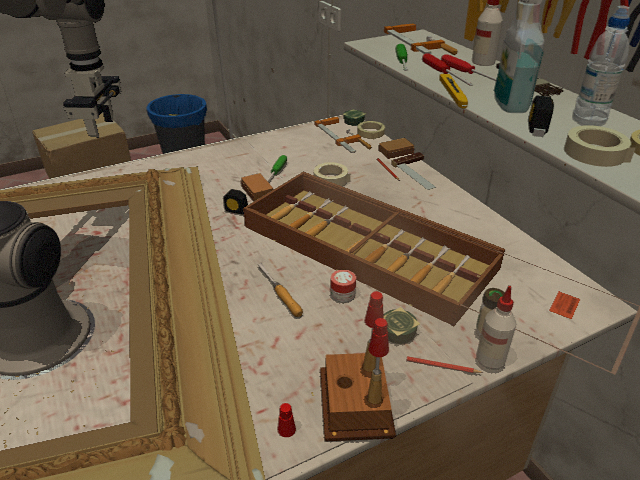

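View pics/top0.png

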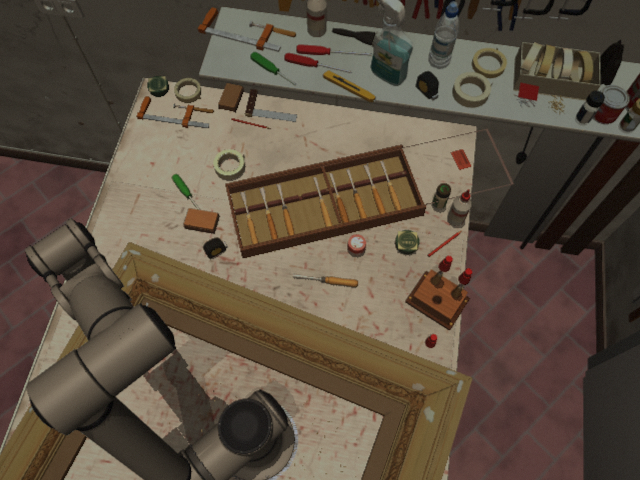

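Run:
```python
from h import *
np.set_printoptions(precision=3,suppress=True)
C={k:capture(k) for k in('side','top')}
def ray(c,u,v):
    f=240/np.tan(np.radians(c['vertical_fov']/2)); M=c['world_from_camera']
    d=M[:3,:3]@np.array([(u-c['cx'])/f,-(v-c['cy'])/f,-1]); return M[:3,3],d
def tri(a,b):
    A=[];B=[]
    (o1,d1),(o2,d2)=ray(C['side'],*a),ray(C['top'],*b)
    s=np.linalg.lstsq(np.c_[d1,-d2],o2-o1,rcond=None)[0]; return o1+s[0]*d1,o2+s[1]*d2
print(tri((195,168),(130,245)))
print(tri((195,433),(420,388)))
o,d=ray(C['top'],300,311)
for z in(0,40,60): print(z,o+d*(z-o[2])/d[2])
np.save('R.npy',C['top']['world_from_camera'])
o=get_obs(); print({k:np.round(v,3) for k,v in o.items()})
c=snap('wrist','w0.png'); print(c['world_from_camera'])
a=cv2.imread('pics/side0.png')[230:480,180:440]; cv2.imwrite('pics/sz.png',cv2.resize(a,None,fx=2.4,fy=2.4))
```

```text
(array([361.139, 650.644,   5.275]), array([360.417, 650.485,   5.004]))
(array([ 318.556, -357.851,   58.368]), array([ 317.821, -358.164,   58.206]))
0 [394.659  57.795   0.   ]
40 [383.336  50.909  40.   ]
60 [377.674  47.467  60.   ]
{'time': np.float64(1.2), 'joint_positions': array([ 1.15 ,  0.342,  1.524,  0.   ,  1.275, -0.146]), 'dq': array([-0.   , -0.001, -0.   , -0.   , -0.001, -0.002]), 'tau': array([ -0.001, -43.115, -24.447,   0.072,   0.049,  -0.   ]), 'tool_pos': array([142.443, 505.32 , 248.737]), 'tcp_rot': array([-3.142, -0.   ,  1.296]), 'contact_force': array([-0.503, -0.19 , -0.262]), 'moment': array([-0.033, -0.   , -0.045]), 'grip_width': np.float64(91.752)}
[[  0.272  -0.919  -0.284  65.753]
 [  0.962   0.26    0.08  526.889]
 [  0.     -0.295   0.955 383.065]
 [  0.      0.      0.      1.   ]]
```

View pics/w0.png

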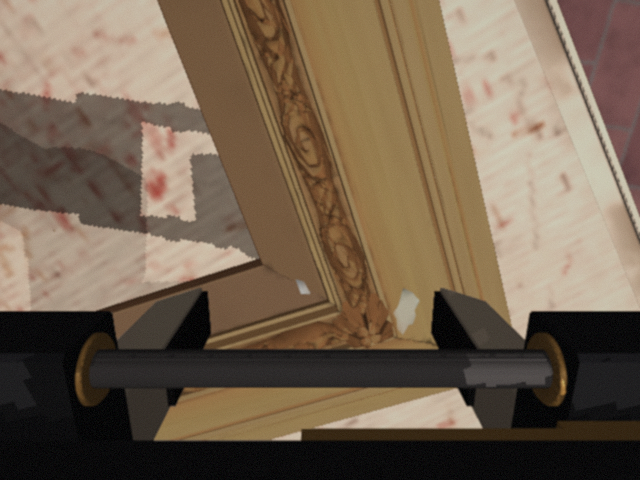

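View pics/sz.png

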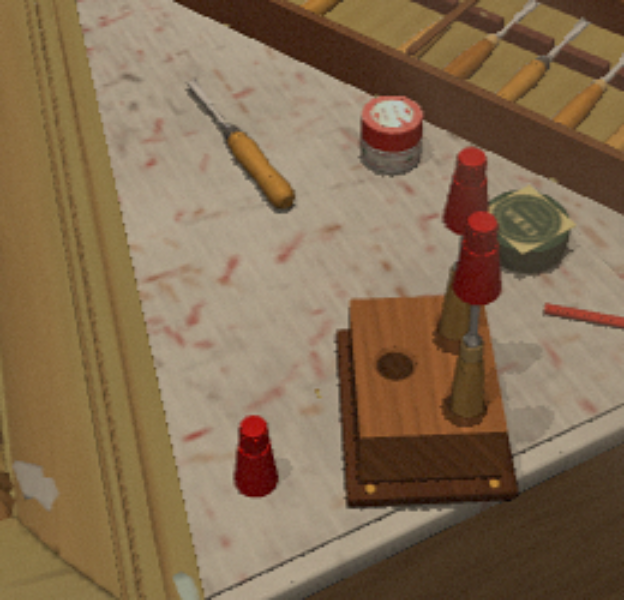

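```bash
python3 -m handwheel '{"translation": [[0.25,-0.29,-0.06],[0.25,-0.29,-0.06],[0.25,-0.29,-0.06],[0.25,-0.29,-0.06],[0.25,-0.29,-0.06],[0.25,-0.29,-0.06],[0.25,-0.29,-0.06],[0.25,-0.29,-0.06]], "twist": [-0.08,-0.08,-0.08,-0.08,-0.08,-0.08,-0.08,-0.08]}' 144
```

```text
time: 2.25
tool_pos: [448.8, 149.5, 176.6]
tcp_rot: [3.141, -0.009, 0.267]
contact_force: [1.0, 1.1, 0.6]
grip_width: 40.2
```

```bash
python3 -m handwheel '{"translation": [[0.1,-0.1,-0.15],[0.1,-0.1,-0.15],[0.1,-0.12,-0.1],[0,0,0],[0,0,0],[0,0,0],[0,0,0],[0,0,0]], "twist": [0.02,0.01,0,0,0,0,0,0]}'
python3 - <<'E'
from h import *
np.set_printoptions(precision=1,suppress=True)
c=snap('wrist','w1.png')
for l in ['gouge_butt','gouge_edge','gouge']:
    for d in spot_point('wrist',l)[:2]: print(l,round(d['score'],2),w(c,d['position']),proj(c,w(c,d['position'])))
print(get_obs()['tool_pos'],get_obs()['tcp_rot'])
E
```

```text
time: 3.25
tool_pos: [497.3, 98.0, 116.3]
tcp_rot: [3.141, -0.013, 0.309]
contact_force: [0.5, 0.6, -0.2]
grip_width: 40.1
gouge_butt 0.28 [518.2  28.   -3.7] (np.float64(316.0384770872063), np.float64(343.10918459676594))
gouge_edge 0.61 [488.5 125.2   6. ] (np.float64(317.35775446340205), np.float64(199.42849609689054))
[497.4  97.6 116. ] [ 3.1 -0.   0.3]
```

View pics/w1.png

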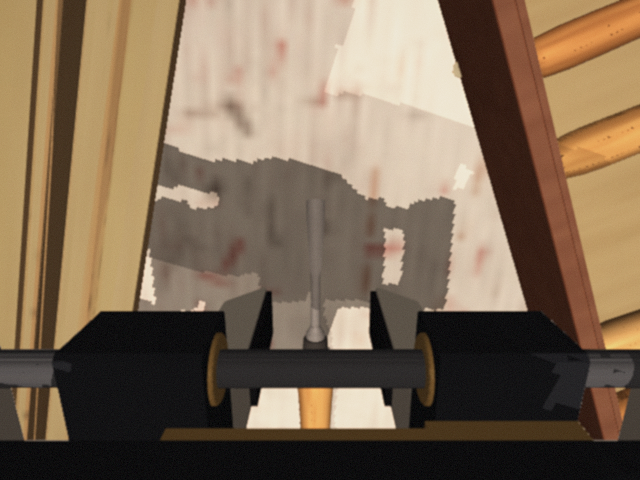

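```bash
python3 -m handwheel '{"translation": [[0,0,-0.2],[0,0,-0.2],[0,0,-0.15],[0,0,-0.06],[0,0,0],[0,0,0],[0,0,0],[0,0,0]], "twist": [0,0,0,0,0,0,0,0]}'
```

```text
time: 4.45
tool_pos: [499.8, 97.7, 25.1]
tcp_rot: [3.139, -0.019, 0.308]
contact_force: [0.4, -0.1, 0.2]
grip_width: 40.0
```

```bash
python3 -m handwheel '{"translation": [[-0.012,0,0],[0,0,0],[0,0,0],[0,0,0],[0,0,0],[0,0,0],[0,0,0.1],[0,0,0.1]], "twist": [0,0,0,0,0,0,0,0]}' 255
python3 -m handwheel '{"translation": [[0,0,0.2],[0,0,0.2],[0,0,0.2],[0,0,0.2],[0,0,0.2],[0,0,0],[0,0,0],[0,0,0]], "twist": [0,0,0,0,0,0,0,0]}'
python3 - <<'E'
from h import *
np.set_printoptions(precision=1,suppress=True)
c=snap('side','s2.png')
a=cv2.imread('pics/s2.png')[150:400,150:410]; cv2.imwrite('pics/s2z.png',cv2.resize(a,None,fx=2.4,fy=2.4))
for l in ['gouge_butt','gouge_edge']:
    for d in spot_point('side',l)[:2]: print(l,round(d['score'],2),w(c,d['position']),proj(c,w(c,d['position'])))
E
```

```text
time: 5.45
tool_pos: [497.2, 97.7, 56.3]
tcp_rot: [3.14, -0.017, 0.308]
contact_force: [0.3, 0.1, -0.2]
grip_width: 7.9
time: 6.45
tool_pos: [496.0, 97.8, 218.2]
tcp_rot: [3.138, -0.024, 0.308]
contact_force: [-0.4, -0.1, -1.0]
grip_width: 8.7
gouge_butt 0.93 [548.8 -66.4 199.1] (np.float64(296.7546489419061), np.float64(242.53542587904968))
gouge_edge 0.64 [488.  129.1 203.4] (np.float64(252.88500807707135), np.float64(193.83939181645906))
```

View pics/s2z.png

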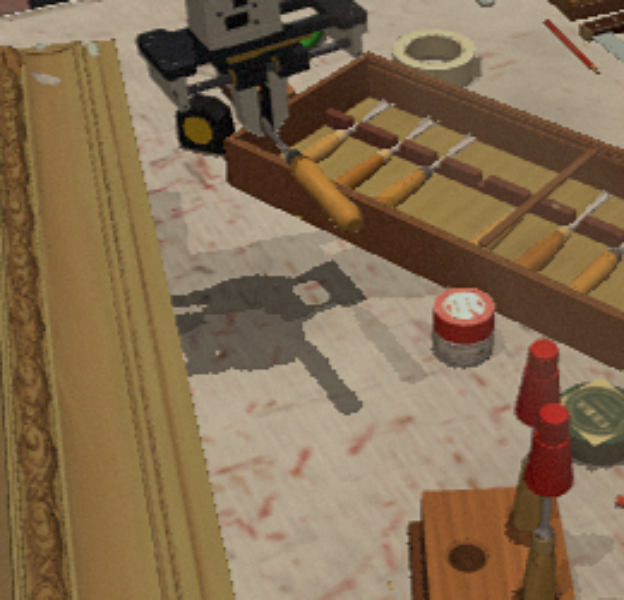

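```bash
python3 -m handwheel '{"translation": [[0,-0.08,0],[0,-0.08,0],[0,-0.08,0],[0,-0.08,0],[0,-0.08,0],[0,-0.08,0],[0,-0.08,0],[0,-0.08,0]], "twist": [-0.116,-0.116,-0.116,-0.116,-0.116,-0.116,-0.116,-0.116]}'
python3 -m handwheel '{"translation": [[0.03,-0.15,0],[0.03,-0.15,0],[0.03,-0.15,0],[0.03,-0.15,0],[0.03,-0.15,-0.1],[0.03,-0.15,-0.15],[0.03,-0.15,-0.15],[0.03,-0.15,-0.15]], "twist": [-0.116,-0.116,-0.116,-0.116,-0.116,-0.116,-0.116,-0.116]}'
```

```text
time: 7.6
tool_pos: [494.7, -0.3, 213.2]
tcp_rot: [3.135, -0.016, -1.191]
contact_force: [0.3, -0.6, -1.6]
grip_width: 8.1
time: 8.6
tool_pos: [531.7, -185.9, 125.6]
tcp_rot: [3.133, -0.016, -2.691]
contact_force: [0.3, 0.7, -0.2]
grip_width: 8.2
```

```bash
python3 -m handwheel '{"translation": [[0,0.04,-0.2],[0,0,-0.2],[0,0,-0.15],[0,0,-0.1],[0,0,0],[0,0,0],[0,0,0],[0,0,0]], "twist": [0,0,0,0,0,0,0,0]}'
python3 - <<'E'
from h import *
np.set_printoptions(precision=1,suppress=True)
c=snap('side','s3.png')
a=cv2.imread('pics/s3.png')[200:450,180:440]; cv2.imwrite('pics/s3z.png',cv2.resize(a,None,fx=2.4,fy=2.4))
for l in ['gouge_butt','gouge_edge','guard','socket']:
    for d in spot_point('side',l)[:2]: print(l,round(d['score'],2),w(c,d['position']),proj(c,w(c,d['position'])))
E
```

```text
time: 9.6
tool_pos: [531.1, -181.8, 22.6]
tcp_rot: [3.131, -0.018, -2.695]
contact_force: [-1.7, 0.6, 1.3]
grip_width: 8.6
gouge_butt 0.91 [459.  -21.5  13.1] (np.float64(254.8514251782065), np.float64(304.26282483245035))
gouge_edge 0.91 [ 543.1 -208.7    7.5] (np.float64(310.1024262960918), np.float64(362.75601841029214))
guard 0.71 [ 465.8 -345.3    0.2] (np.float64(283.64294766557947), np.float64(430.684085402224))
socket 0.66 [ 500.6 -118.3   -0.7] (np.float64(281.21982380277063), np.float64(336.76886106693973))
socket 0.62 [ 580.  -306.7   61. ] (np.float64(341.44092614344044), np.float64(379.68718282727616))
```

View pics/s3z.png

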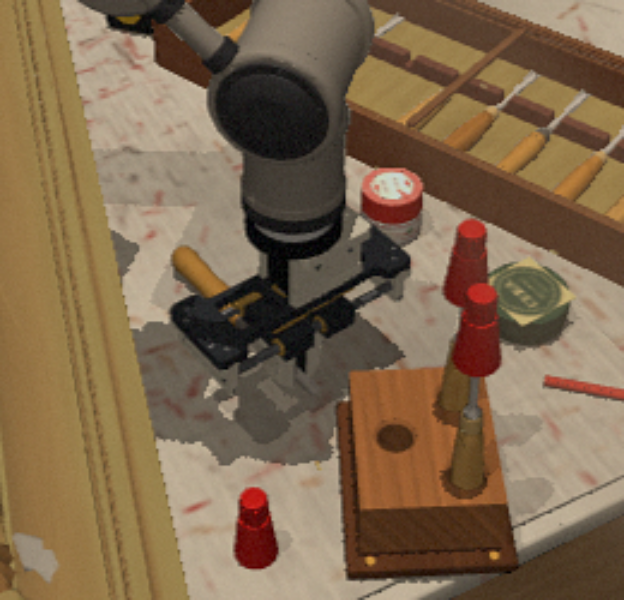

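```bash
python3 -m handwheel '{"translation": [[0,0,0],[0,0,0],[0,0,0.15],[0,0,0.2],[-0.14,0.294,0],[-0.14,0.294,0],[-0.14,0.294,0],[0,0,0]], "twist": [0,0,0,0,0,0,0,0]}' 144
python3 - <<'E'
from h import *
np.set_printoptions(precision=1,suppress=True)
print(get_obs()['tool_pos'],get_obs()['tcp_rot'])
for cam in('wrist','side'):
  c=snap(cam,cam+'4.png')
  for l in ['gouge_butt','gouge_edge']:
    for d in spot_point(cam,l)[:2]: print(l,round(d['score'],2),w(c,d['position']),proj(c,w(c,d['position'])))
E
```

```text
time: 10.85
tool_pos: [466.9, -47.6, 76.3]
tcp_rot: [3.133, -0.016, -2.698]
contact_force: [-0.5, -0.0, 0.2]
grip_width: 39.8
[466.9 -47.6  76.3] [ 3.1 -0.  -2.7]
gouge_butt 0.59 [452.8 -22.2  10.1] (np.float64(323.0413229734135), np.float64(323.94617646874144))
gouge_butt 0.66 [ 471.9 -340.    36.1] (np.float64(285.7973117983151), np.float64(414.9307741257209))
gouge_butt 0.65 [455.3 -20.   10.4] (np.float64(253.14988380291507), np.float64(304.97582301179597))
gouge_edge 0.96 [ 540.7 -204.7   11.8] (np.float64(308.4823670789024), np.float64(359.95913036803324))
```

View pics/wrist4.png

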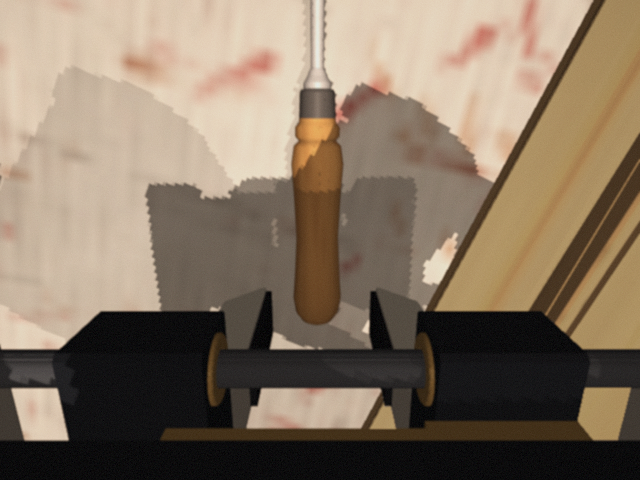

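```bash
python3 -m handwheel '{"translation": [[0,0,-0.15],[0,0,-0.15],[0,0,-0.04],[0,0,0],[0,0,0],[0,0,0],[0,0,0],[0,0,0]], "twist": [0,0,0,0,0,0,0,0]}'
python3 -m handwheel '{"translation": [[0,0,0],[0,0,0],[0,0,0],[0,0,0],[0,0,0.1],[0,0,0.15],[0,0,0.15],[0,0,0]], "twist": [0,0,0,0,0,0,0,0]}' 255
python3 - <<'E'
from h import *
np.set_printoptions(precision=1,suppress=True)
for cam in('wrist','side'):
  c=snap(cam,cam+'5.png')
  for l in ['gouge_butt','gouge_edge']:
    for d in spot_point(cam,l)[:2]: print(l,round(d['score'],2),w(c,d['position']),proj(c,w(c,d['position'])))
E
```

```text
time: 12.15
tool_pos: [472.7, -54.8, 26.0]
tcp_rot: [3.139, -0.009, -2.707]
contact_force: [-1.2, -0.4, 0.2]
grip_width: 40.0
time: 13.15
tool_pos: [472.6, -54.7, 89.9]
tcp_rot: [3.14, -0.009, -2.707]
contact_force: [0.6, -0.3, -0.7]
grip_width: 23.6
gouge_butt 0.88 [457.1 -21.2  72.6] (np.float64(321.2934891132963), np.float64(397.83199522521977))
gouge_edge 0.37 [ 498.6 -110.9   61. ] (np.float64(321.1114602583756), np.float64(159.40937487340983))
gouge_butt 0.73 [456.7 -18.1  70.6] (np.float64(251.7071291098154), np.float64(283.5438159524424))
gouge_butt 0.3 [ 747.  -158.6   -0.6] (np.float64(399.23715392814245), np.float64(331.2025477490872))
gouge_edge 0.75 [ 539.4 -207.1   70.9] (np.float64(307.6894873530098), np.float64(339.8921616586946))
gouge_edge 0.75 [ 636.5 -300.3  113.1] (np.float64(372.20047308470413), np.float64(351.68187485082547))
```

View pics/side5.png

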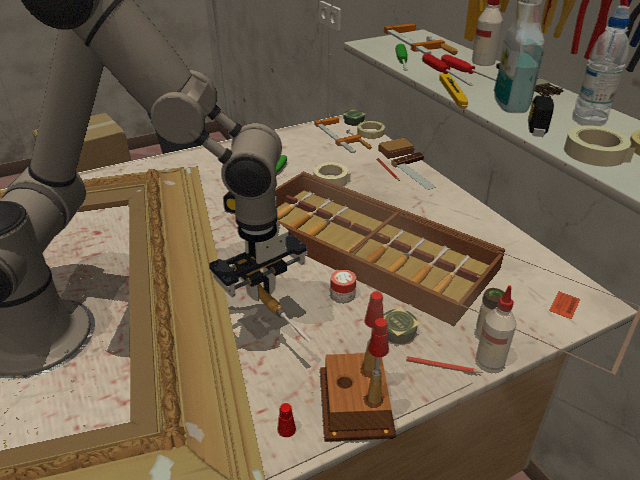

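```bash
python3 -m handwheel '{"translation": [[0.085,-0.13,0],[0.085,-0.13,0],[0.085,-0.14,0],[0,0,0],[0,0,-0.04],[0,0,0],[0,0,0],[0,0,0]], "twist": [0,0,0,0,0,0,0,0]}'
python3 - <<'E'
from h import *
np.set_printoptions(precision=1,suppress=True)
c=snap('side','s6.png')
a=cv2.imread('pics/s6.png')[200:450,180:440]; cv2.imwrite('pics/s6z.png',cv2.resize(a,None,fx=2.4,fy=2.4))
for l in ['gouge_edge']:
    for d in spot_point('side',l)[:2]: print(l,round(d['score'],2),w(c,d['position']),proj(c,w(c,d['position'])))
E
```

```text
time: 14.45
tool_pos: [507.4, -113.3, 77.4]
tcp_rot: [3.13, -0.019, -2.705]
contact_force: [-0.2, 0.3, 1.6]
grip_width: 23.5
```

View pics/s6z.png

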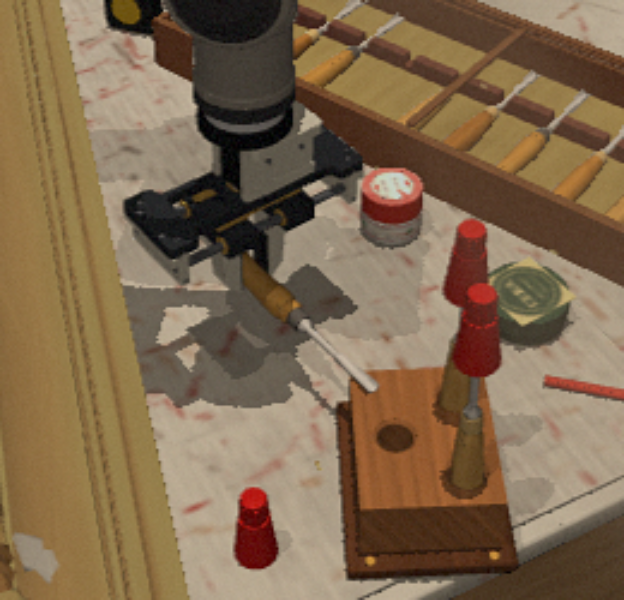

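```bash
python3 -m handwheel '{"translation": [[0,0,-0.045],[0,0,-0.045],[0,0,-0.045],[0,0,-0.045],[0,0,-0.045],[0,0,-0.02],[0,0,0],[0,0,0]], "twist": [0,0,0,0,0,0,0,0]}'
python3 - <<'E'
from h import *
np.set_printoptions(precision=1,suppress=True)
c=snap('side','s7.png')
a=cv2.imread('pics/s7.png')[200:450,180:440]; cv2.imwrite('pics/s7z.png',cv2.resize(a,None,fx=2.4,fy=2.4))
for l in ['gouge_edge','gouge_butt']:
    for d in spot_point('side',l)[:2]: print(l,round(d['score'],2),w(c,d['position']),proj(c,w(c,d['position'])))
E
```

```text
time: 15.55
tool_pos: [507.5, -113.3, 37.9]
tcp_rot: [3.131, -0.019, -2.705]
contact_force: [-0.3, -0.2, 0.8]
grip_width: 23.5
gouge_edge 0.8 [ 577.2 -259.    72.3] (np.float64(333.52488990862093), np.float64(356.05584313239365))
gouge_edge 0.26 [ 624.1 -362.4  107.5] (np.float64(375.9302535671364), np.float64(382.2066288111706))
gouge_butt 0.96 [494.6 -76.6   9.7] (np.float64(274.95386769242845), np.float64(319.98668676266436))
```

View pics/s7z.png

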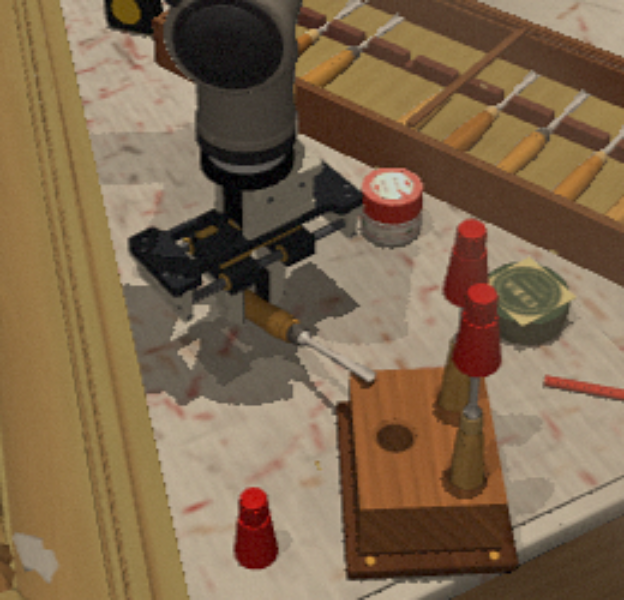

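```bash
python3 -m handwheel '{"translation": [[0,0,0],[0,0,0],[0,0,0.2],[0,0,0.3],[0.12,-0.25,0],[0.12,-0.25,0],[0.12,-0.25,0],[0,0,0]], "twist": [0,0,0,0,0,0,0,0]}' 144
python3 - <<'E'
from h import *
np.set_printoptions(precision=1,suppress=True)
print(get_obs()['tool_pos'])
for cam in ('wrist','side'):
  c=snap(cam,cam+'8.png')
  for l in ['gouge_edge','gouge_butt']:
    for d in spot_point(cam,l)[:2]: print(l,round(d['score'],2),w(c,d['position']),proj(c,w(c,d['position'])))
E
```

```text
time: 16.7
tool_pos: [561.2, -227.8, 115.4]
tcp_rot: [3.128, -0.021, -2.704]
contact_force: [0.0, -0.2, -0.8]
grip_width: 39.9
[ 561.2 -227.8  115.4]
gouge_edge 0.79 [ 578.7 -257.9   66.7] (np.float64(312.24679106847697), np.float64(215.02594015518824))
gouge_edge 0.68 [ 578.2 -258.    71.3] (np.float64(333.9391222260694), np.float64(355.9472729150841))
gouge_butt 0.64 [494.6 -79.    8.7] (np.float64(275.13811895097894), np.float64(321.0985028216045))
```

View pics/wrist8.png

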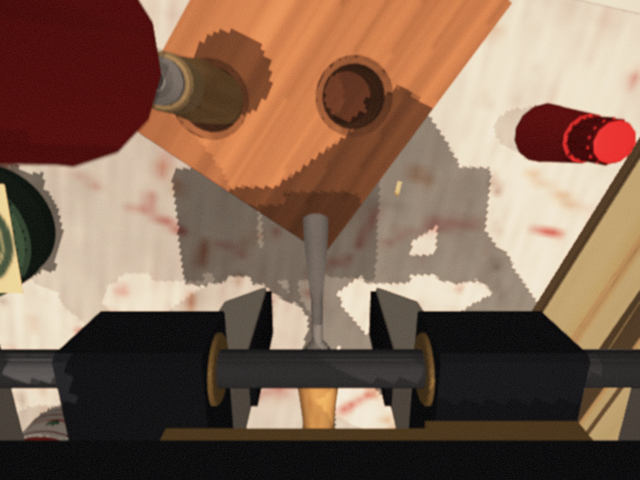

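View pics/side8.png

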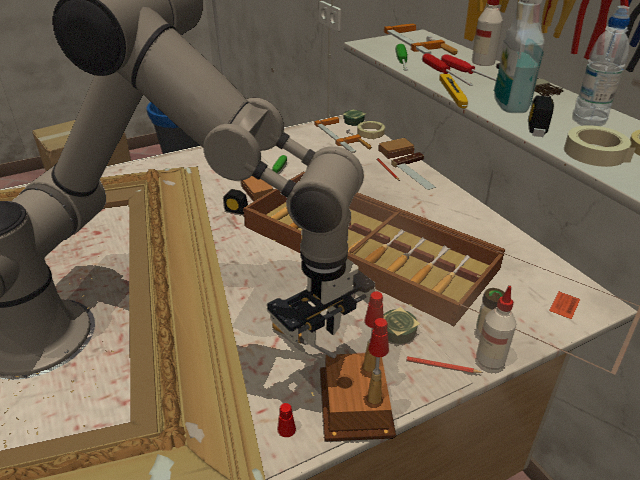

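```bash
python3 -m handwheel '{"translation": [[0,0,-0.1],[0,0,-0.1],[0,0,-0.08],[0,0,0],[0,0,0],[0,0,0],[0,0,0],[0,0,0]], "twist": [0,0,0,0,0,0,0,0]}'
python3 -m handwheel '{"translation": [[0,0,0],[0,0,0],[0,0,0],[0,0,0],[0,0,0],[0,0,0],[-0.05,0.1,0.1],[-0.05,0.1,0.1]], "twist": [0,0,0,0,0,0,0,0]}' 255
```

```text
time: 18.0
tool_pos: [560.0, -222.8, 70.8]
tcp_rot: [3.126, -0.022, -2.698]
contact_force: [0.2, -0.8, 0.3]
grip_width: 39.8
time: 19.0
tool_pos: [544.2, -192.6, 100.4]
tcp_rot: [3.125, -0.023, -2.7]
contact_force: [0.4, 0.2, 0.0]
grip_width: 8.0
```

```bash
python3 -m handwheel '{"translation": [[0.03,0.05,0.12],[0.03,0.05,0.12],[0.03,0.05,0.12],[0.03,0.05,0.12],[0.04,0.05,0.12],[0.04,0.05,0.1],[0.04,0.05,0],[0.04,0.05,0]], "twist": [0.116,0.116,0.116,0.116,0.116,0.116,0.116,0.116]}'
python3 -m handwheel '{"translation": [[0.04,0.06,0],[0.04,0.06,0],[0.04,0.06,0],[0.04,0.06,0],[0.04,0.06,0],[0.04,0.06,0],[0,0,0],[0,0,0]], "twist": [0.116,0.116,0.116,0.116,0.116,0.116,0.02,0]}'
python3 - <<'E'
from h import *
np.set_printoptions(precision=1,suppress=True)
print(get_obs()['tool_pos'])
for cam in ('side','top'):
  c=snap(cam,cam+'9.png')
  for l in ['gouge_edge','gouge_butt']:
    for d in spot_point(cam,l)[:2]: print(l,round(d['score'],2),w(c,d['position']),proj(c,w(c,d['position'])))
E
```

```text
time: 20.0
tool_pos: [585.0, -126.3, 214.3]
tcp_rot: [3.128, -0.026, -1.2]
contact_force: [0.3, -0.1, -0.9]
grip_width: 7.8
time: 21.0
tool_pos: [619.4, -65.4, 217.7]
tcp_rot: [3.129, -0.026, -0.039]
contact_force: [0.1, -0.2, -1.1]
grip_width: 7.8
[619.4 -65.4 217.7]
gouge_edge 0.75 [619.7 -27.  220.4] (np.float64(327.10376361416394), np.float64(218.24788155218056))
gouge_edge 0.55 [464.5 386.9   0.5] (np.float64(237.56019603287797), np.float64(210.19112256412896))
gouge_butt 0.86 [ 613.6 -219.2  148.6] (np.float64(348.1291082676592), np.float64(308.14554273439927))
gouge_edge 0.57 [ 634.2 -295.6  113.5] (np.float64(441.7283607773409), np.float64(277.3218055102369))
gouge_edge 0.26 [ 473.5 -335.9    1. ] (np.float64(428.92855777626914), np.float64(341.34611540314154))
gouge_butt 0.79 [ 614.7 -218.3  153.7] (np.float64(416.9306324236734), np.float64(267.41421393490765))
```

View pics/side9.png

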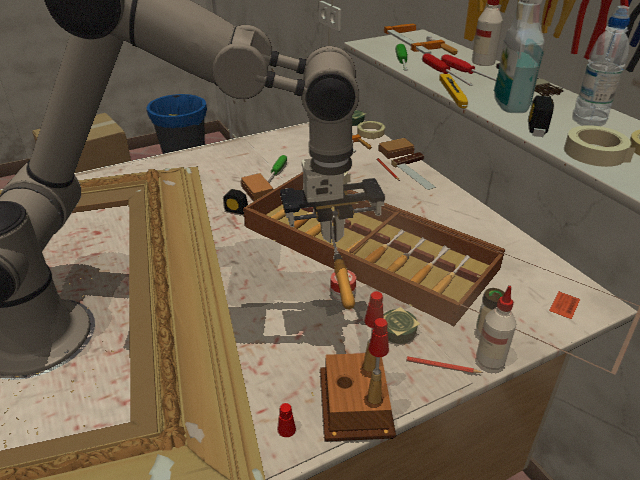

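```bash
python3 -m handwheel '{"translation": [[0.03,0,-0.1],[0.03,0,-0.2],[0.03,0,-0.2],[0,0,-0.16],[0,0,-0.1],[0,0,0],[0,0,0],[0,0,0]], "twist": [-0.05,-0.05,0,0,0,0,0,0]}'
python3 - <<'E'
from h import *
np.set_printoptions(precision=1,suppress=True)
print(get_obs()['tool_pos'])
for cam in ('side','top'):
  c=snap(cam,cam+'10.png')
  for l in ['gouge_edge','gouge_butt']:
    for d in spot_point(cam,l)[:2]: print(l,round(d['score'],2),w(c,d['position']),proj(c,w(c,d['position'])))
a=cv2.imread('pics/side10.png')[200:450,220:480]; cv2.imwrite('pics/s10z.png',cv2.resize(a,None,fx=2.4,fy=2.4))
E
```

```text
time: 22.3
tool_pos: [634.9, -67.2, 103.3]
tcp_rot: [3.129, -0.032, -0.205]
contact_force: [0.3, -0.4, -1.3]
grip_width: 7.3
[634.9 -67.2 103.3]
gouge_edge 0.89 [645.8 -25.3 105.5] (np.float64(338.2433737446316), np.float64(260.54238905434227))
gouge_butt 0.87 [ 608.8 -220.2   38. ] (np.float64(344.16435579678586), np.float64(350.69974226016603))
gouge_edge 0.67 [ 634.6 -296.8  115.7] (np.float64(442.30227827698553), np.float64(277.12716424239085))
gouge_butt 0.85 [ 603.5 -218.2   39.3] (np.float64(410.1396244761771), np.float64(284.6386995238832))
```

View pics/s10z.png

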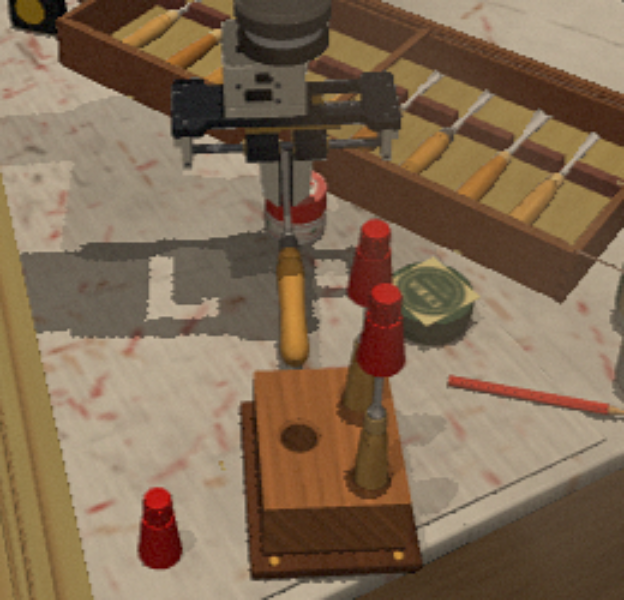

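```bash
python3 -m handwheel '{"translation": [[-0.03,-0.15,0],[0,0,0],[-0.007,-0.033,0.087],[-0.007,-0.033,0.087],[-0.01,-0.049,0.08],[-0.01,-0.049,0.08],[-0.012,-0.062,0.067],[-0.012,-0.062,0.067]], "twist": [0,0,0,0,0,0,0,0]}'
python3 - <<'E'
from h import *
np.set_printoptions(precision=1,suppress=True)
print(get_obs()['tool_pos'],get_obs()['contact_force'])
for cam in ('side','top'):
  c=snap(cam,cam+'11.png')
  for l in ['gouge_edge','gouge_butt']:
    for d in spot_point(cam,l)[:2]: print(l,round(d['score'],2),w(c,d['position']),proj(c,w(c,d['position'])))
a=cv2.imread('pics/side11.png')[200:450,220:480]; cv2.imwrite('pics/s11z.png',cv2.resize(a,None,fx=2.4,fy=2.4))
t=get_obs()['tool_pos']; print('d',.193*(t[0]-595.7)+.981*(t[1]+245.5))
E
```

```text
time: 23.6
tool_pos: [620.5, -135.1, 178.7]
tcp_rot: [3.132, -0.031, -0.205]
contact_force: [0.0, 1.9, -0.1]
grip_width: 7.9
[ 620.5 -135.1  178.7] [ 0.   1.9 -0.1]
gouge_edge 0.69 [ 629.1 -105.4  198.3] (np.float64(341.1599103889246), np.float64(248.95004258946915))
gouge_butt 0.76 [ 599.3 -243.8   45. ] (np.float64(342.65038959006387), np.float64(358.0337048311905))
gouge_butt 0.52 [ 600.6 -246.    45.5] (np.float64(418.5508069023693), np.float64(288.32775365194567))
d 113.61235051693335
```

View pics/s11z.png

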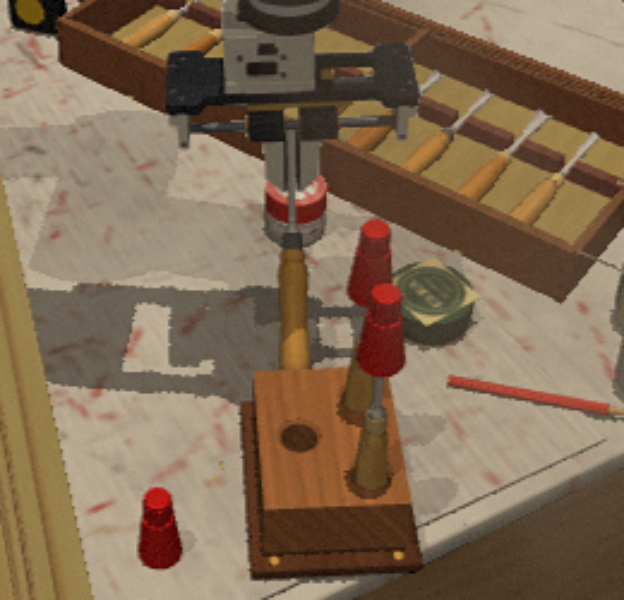

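```bash
python3 -m handwheel '{"translation": [[-0.014,-0.072,0.05],[-0.014,-0.072,0.05],[-0.016,-0.082,0.033],[-0.016,-0.082,0.033],[-0.017,-0.088,0.017],[-0.017,-0.088,0.017],[-0.016,-0.082,0.003],[-0.014,-0.072,0.003]], "twist": [0,0,0,0,0,0,0,0]}'
python3 - <<'E'
from h import *
np.set_printoptions(precision=1,suppress=True)
print(get_obs()['tool_pos'],get_obs()['contact_force'])
for cam in ('side','top'):
  c=snap(cam,cam+'12.png')
  for l in ['gouge_edge','gouge_butt']:
    for d in spot_point(cam,l)[:2]: print(l,round(d['score'],2),w(c,d['position']),proj(c,w(c,d['position'])))
a=cv2.imread('pics/side12.png')[200:450,220:480]; cv2.imwrite('pics/s12z.png',cv2.resize(a,None,fx=2.4,fy=2.4))
t=get_obs()['tool_pos']; print('d',.193*(t[0]-595.7)+.981*(t[1]+245.5))
E
```

```text
time: 24.9
tool_pos: [599.9, -236.7, 209.2]
tcp_rot: [3.132, -0.028, -0.205]
contact_force: [0.5, 3.2, 1.1]
grip_width: 5.2
[ 599.9 -236.7  209.2] [0.5 3.2 1.1]
gouge_edge 0.59 [ 601.5 -226.1  236.3] (np.float64(343.90890804086933), np.float64(274.47838158171885))
gouge_edge 0.51 [ 594.3 -233.   131.4] (np.float64(339.6407777704526), np.float64(321.7769509425925))
gouge_butt 0.62 [ 611.  -233.6   27.8] (np.float64(346.9312928986188), np.float64(359.18763822883324))
gouge_butt 0.49 [ 605.1 -311.8   -0.6] (np.float64(436.64543626947705), np.float64(300.7595940598805))
d 10.130003136022577
```

View pics/s12z.png

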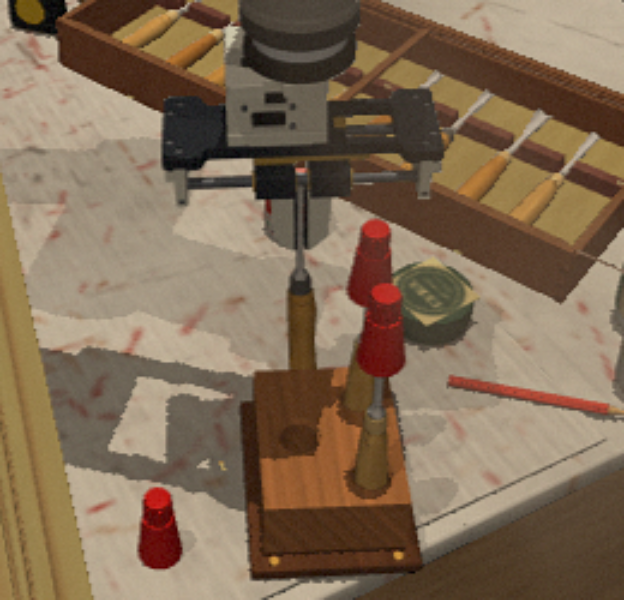

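```bash
python3 -m handwheel '{"translation": [[0.02,0.08,0.05],[0,0.05,0.15],[-0.05,0,0.15],[-0.05,-0.05,0.1],[-0.05,-0.05,0],[-0.04,-0.05,0],[0,-0.05,0],[0,0,0]], "twist": [0,0.116,0.116,0.116,0.116,0.116,0.116,0.116]}'
python3 -m handwheel '{"translation": [[0,-0.08,0],[0,-0.08,0],[0,-0.08,0],[0,0,0],[0,0,0],[0,0,0],[0,0,0],[0,0,0]], "twist": [0.115,0.08,0,0,0,0,0,0]}'
python3 - <<'E'
from h import *
np.set_printoptions(precision=1,suppress=True)
print(get_obs()['tool_pos'],get_obs()['tcp_rot'],get_obs()['contact_force'])
for cam in ('side','top','wrist'):
  c=snap(cam,cam+'13.png')
  for l in ['gouge_edge','gouge_butt','socket']:
    for d in spot_point(cam,l)[:2]: print(l,round(d['score'],2),w(c,d['position']),proj(c,w(c,d['position'])))
a=cv2.imread('pics/side13.png')[200:450,220:480]; cv2.imwrite('pics/s13z.png',cv2.resize(a,None,fx=2.4,fy=2.4))
a=cv2.imread('pics/top13.png')[200:350,350:510]; cv2.imwrite('pics/t13z.png',cv2.resize(a,None,fx=4,fy=4))
E
```

```text
time: 26.2
tool_pos: [576.7, -239.1, 283.6]
tcp_rot: [3.123, -0.028, 1.109]
contact_force: [0.0, -0.3, -0.7]
grip_width: 5.5
time: 27.2
tool_pos: [578.6, -271.4, 286.3]
tcp_rot: [3.12, -0.027, 1.424]
contact_force: [-1.1, -0.3, -1.1]
grip_width: 5.3
[ 578.6 -271.4  286.3] [ 3.1 -0.   1.4] [-1.1 -0.3 -1.1]
gouge_edge 0.6 [656.7 -20.   -2.2] (np.float64(341.3586625369115), np.float64(295.5963946223984))
gouge_butt 0.84 [ 581.9 -262.2  107.6] (np.float64(336.8002626863099), np.float64(343.502688431308))
socket 0.82 [ 581.3 -307.3   59.9] (np.float64(342.2135037253224), np.float64(380.246554104443))
socket 0.34 [ 638.3 -299.6  110.6] (np.float64(372.98589042574065), np.float64(352.2228756691519))
gouge_edge 0.63 [ 569.3 -268.3  317.7] (np.float64(437.56588470600224), np.float64(265.59407654462314))
gouge_edge 0.36 [658.6 -13.5   2. ] (np.float64(355.73578348557237), np.float64(248.91534095381462))
gouge_butt 0.63 [ 581.5 -264.3  107.3] (np.float64(425.1126836881655), np.float64(288.9999445713292))
socket 0.8 [ 585.3 -308.8   62.5] (np.float64(437.10574893859683), np.float64(299.06706217385965))
gouge_edge 0.34 [ 574.4 -277.6  208.6] (np.float64(304.750430806993), np.float64(256.15004817981924))
gouge_butt 0.89 [ 578.3 -265.3  107.3] (np.float64(322.6929558280392), np.float64(211.33680519802445))
gouge_butt 0.23 [661.  -18.5  -1.7] (np.float64(562.488944160548), np.float64(225.42029574388567))
socket 0.62 [ 581.2 -310.6   59.5] (np.float64(270.0942989520978), np.float64(208.386461571957))
```

View pics/s13z.png

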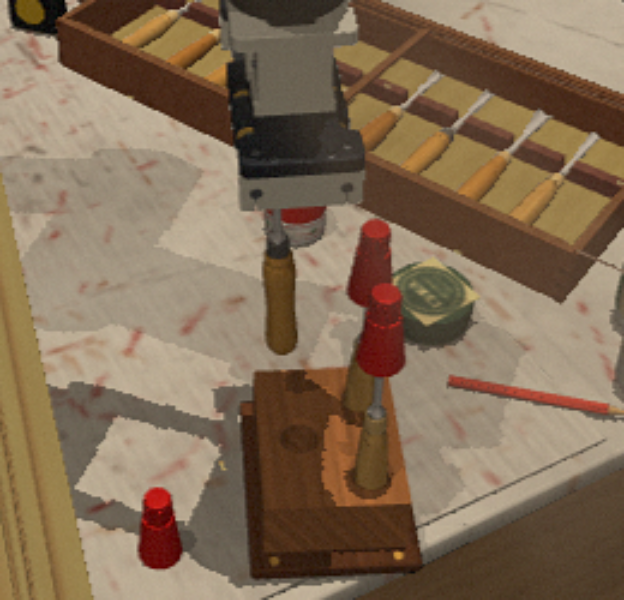

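View pics/t13z.png

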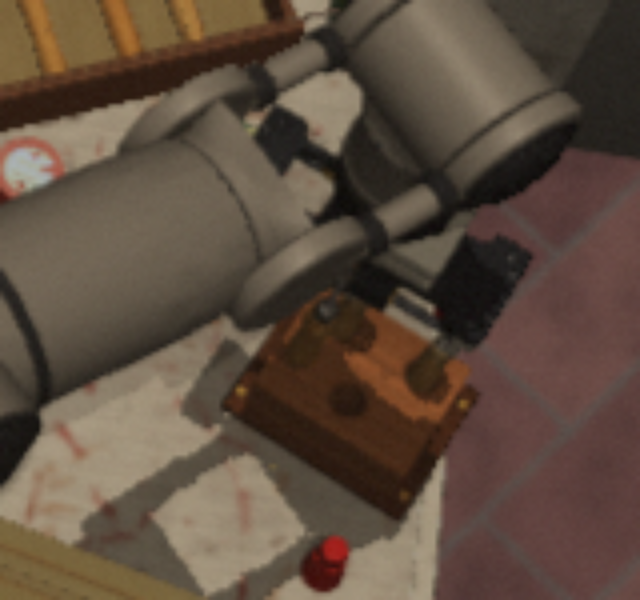

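View pics/wrist13.png

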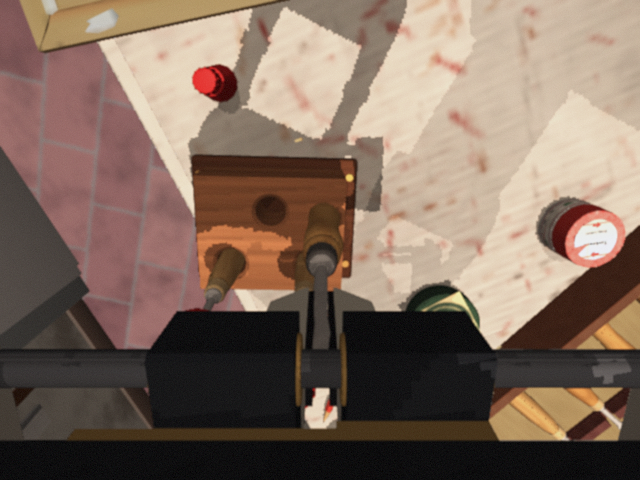

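```bash
python3 -m handwheel '{"translation": [[0.005,-0.15,0],[0.005,-0.147,0],[0,0,-0.1],[0,0,-0.1],[0,0,0],[0,0,0],[0,0,0],[0,0,0]], "twist": [0,0,0,0,0,0,0,0]}'
python3 - <<'E'
from h import *
np.set_printoptions(precision=1,suppress=True)
print(get_obs()['tool_pos'],get_obs()['tcp_rot'],get_obs()['contact_force'])
for cam in ('side','top','wrist'):
  c=snap(cam,cam+'14.png')
  for l in ['gouge_butt','socket']:
    for d in spot_point(cam,l)[:2]: print(l,round(d['score'],2),w(c,d['position']),proj(c,w(c,d['position'])))
a=cv2.imread('pics/side14.png')[250:450,260:460]; cv2.imwrite('pics/s14z.png',cv2.resize(a,None,fx=3,fy=3))
a=cv2.imread('pics/wrist14.png')[50:350,150:500]; cv2.imwrite('pics/w14z.png',cv2.resize(a,None,fx=2,fy=2))
E
```

```text
time: 28.8
tool_pos: [580.4, -313.7, 254.0]
tcp_rot: [3.121, -0.029, 1.427]
contact_force: [-0.3, -0.4, -1.4]
grip_width: 5.5
[ 580.4 -313.7  254. ] [ 3.1 -0.   1.4] [-0.3 -0.4 -1.4]
gouge_butt 0.55 [ 581.1 -300.6   76.4] (np.float64(341.3596414977532), np.float64(371.237534726415))
gouge_butt 0.29 [ 585.2 -313.8   12.9] (np.float64(344.55741242212844), np.float64(399.47144327864675))
socket 0.93 [ 577.9 -307.4   63.6] (np.float64(340.42977617431734), np.float64(379.2433438961183))
gouge_butt 0.69 [ 582.8 -304.    75.5] (np.float64(436.053229392028), np.float64(297.6824018776913))
gouge_butt 0.65 [459.3 392.2  -2. ] (np.float64(215.5014852866916), np.float64(251.6542348915053))
socket 0.8 [ 584.  -312.9   60.2] (np.float64(438.0815790709797), np.float64(300.2369450140098))
gouge_butt 0.68 [ 581.3 -305.9   71.8] (np.float64(324.62569416876585), np.float64(212.27319010248138))
socket 0.92 [ 582.9 -310.2   61.6] (np.float64(319.07188668021365), np.float64(211.7176187430911))
socket 0.64 [ 640.8 -300.1  115. ] (np.float64(346.6060446074413), np.float64(306.0966372023371))
```

View pics/s14z.png

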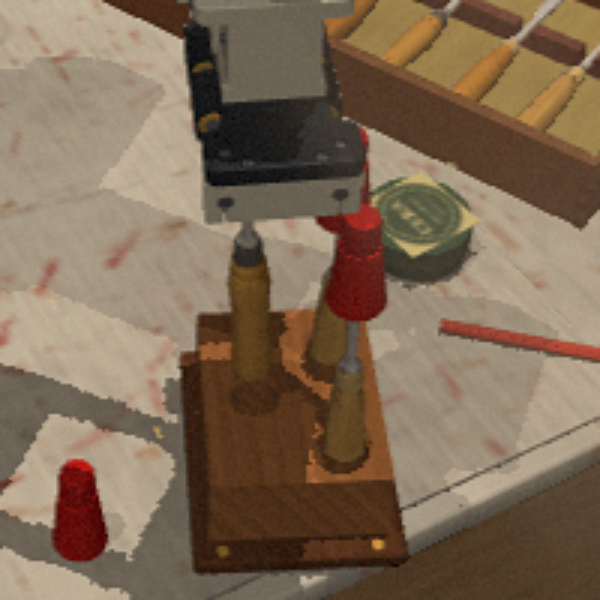

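View pics/w14z.png

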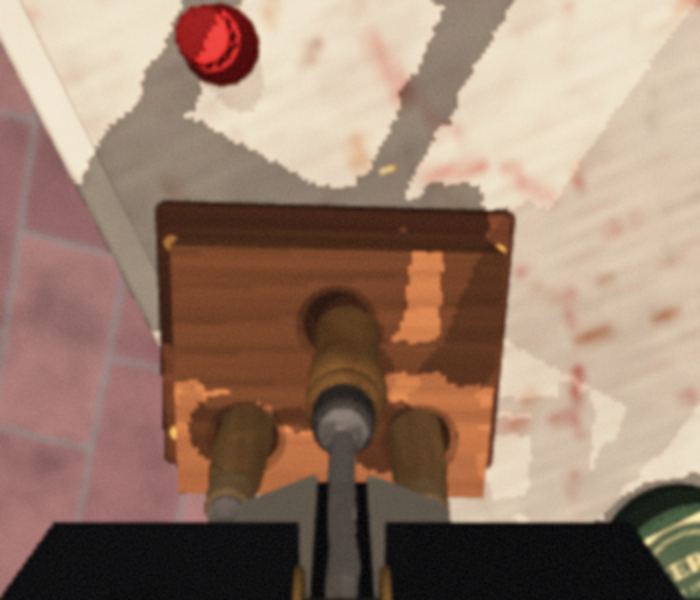

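```bash
python3 -m handwheel '{"translation": [[0,-0.033,0],[0,0,0],[0,0,-0.045],[0,0,-0.045],[0,0,-0.045],[0,0,-0.045],[0,0,-0.045],[0,0,0]], "twist": [0,0,0,0,0,0,0,0]}'
python3 - <<'E'
from h import *
np.set_printoptions(precision=1,suppress=True)
print(get_obs()['tool_pos'],get_obs()['tcp_rot'],get_obs()['contact_force'])
c=snap('side','side15.png');c=snap('wrist','wrist15.png')
a=cv2.imread('pics/side15.png')[250:450,260:460]; cv2.imwrite('pics/s15z.png',cv2.resize(a,None,fx=3,fy=3))
a=cv2.imread('pics/wrist15.png')[50:350,150:500]; cv2.imwrite('pics/w15z.png',cv2.resize(a,None,fx=2,fy=2))
E
```

```text
time: 30.25
tool_pos: [580.5, -318.5, 216.7]
tcp_rot: [3.121, -0.031, 1.427]
contact_force: [0.8, 0.8, -1.1]
grip_width: 5.5
[ 580.5 -318.5  216.7] [ 3.1 -0.   1.4] [ 0.8  0.8 -1.1]
```

View pics/s15z.png

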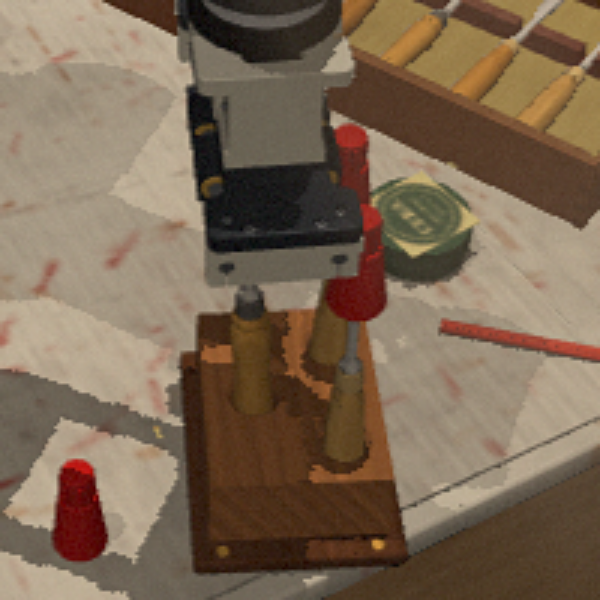

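View pics/w15z.png

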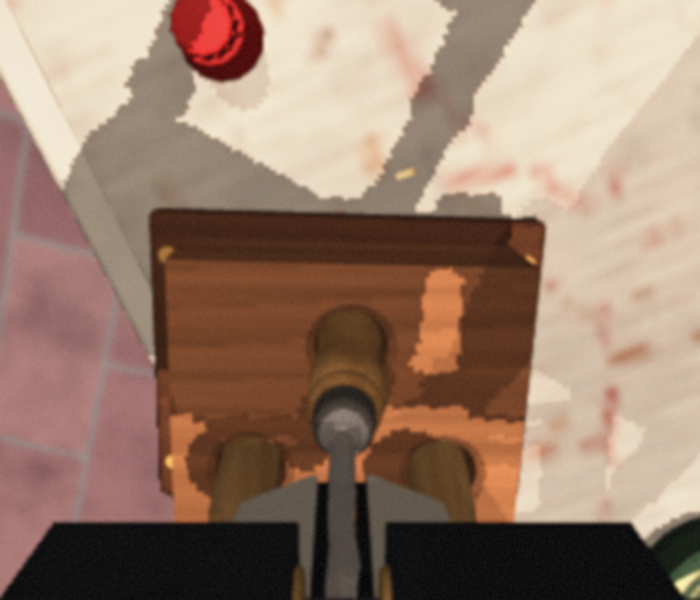

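```bash
python3 -m handwheel '{"translation": [[0,0.015,-0.04],[0,0.015,-0.04],[0,0,0],[0,0,0],[0,0,0],[0,0,0],[0,0,0],[0,0,0]], "twist": [0,0,0,0,0,0,0,0]}'
python3 -m handwheel '{"translation": [[0,0,0],[0,0,0],[0,0,0],[0,0,0.1],[0,0,0.25],[0,0,0.25],[0,0,0.1],[0,0,0]], "twist": [0,0,0,0,0,0,0,0]}' 170
python3 - <<'E'
from h import *
np.set_printoptions(precision=1,suppress=True)
print(get_obs()['tool_pos'],get_obs()['tcp_rot'],get_obs()['contact_force'])
for cam in ('side','top','wrist'):
  c=snap(cam,cam+'16.png')
  for l in ['gouge_butt','gouge_edge','guard']:
    for d in spot_point(cam,l)[:3]: print(l,round(d['score'],2),w(c,d['position']),proj(c,w(c,d['position'])))
a=cv2.imread('pics/side16.png')[250:450,260:460]; cv2.imwrite('pics/s16z.png',cv2.resize(a,None,fx=3,fy=3))
E
```

```text
time: 31.35
tool_pos: [580.9, -315.1, 205.3]
tcp_rot: [3.119, -0.027, 1.427]
contact_force: [1.2, -0.8, -0.2]
grip_width: 5.3
time: 32.35
tool_pos: [579.9, -314.5, 318.4]
tcp_rot: [3.117, -0.026, 1.427]
contact_force: [0.0, 0.5, -0.1]
grip_width: 30.2
[ 579.9 -314.5  318.4] [ 3.1 -0.   1.4] [ 0.   0.5 -0.1]
gouge_edge 0.69 [ 579.8 -306.9   64.2] (np.float64(341.428324255661), np.float64(378.5742476917123))
gouge_edge 0.58 [ 576.2 -317.3  217.8] (np.float64(343.0319274565733), np.float64(320.79062598339243))
guard 0.76 [ 471.3 -345.9   -1.6] (np.float64(286.8128684087592), np.float64(431.0043990959877))
gouge_butt 0.51 [ 582.9 -309.    11.3] (np.float64(433.9342140036744), np.float64(305.3138950147501))
gouge_butt 0.51 [ 467.6 -341.4   38. ] (np.float64(432.01069129734924), np.float64(340.505475886207))
gouge_edge 0.51 [ 573.6 -317.8  219.1] (np.float64(448.67254817182345), np.float64(285.0840041239725))
guard 0.46 [ 475.3 -338.5    4.3] (np.float64(430.12325843011655), np.float64(340.8718659194879))
gouge_butt 0.57 [ 582.2 -309.4    6.2] (np.float64(317.26709025094397), np.float64(183.78384865720062))
gouge_edge 0.7 [ 577.5 -319.5  213.9] (np.float64(306.5709768381333), np.float64(245.6950539252238))
gouge_edge 0.47 [ 471.6 -344.4    3.4] (np.float64(265.25164452324725), np.float64(77.95853143461488))
guard 0.94 [ 474.  -344.7   -2.4] (np.float64(265.9801243764426), np.float64(80.87966183647737))
guard 0.35 [ 580.9 -312.5   11.4] (np.float64(314.2511625759479), np.float64(183.88303512854378))
```

View pics/s16z.png

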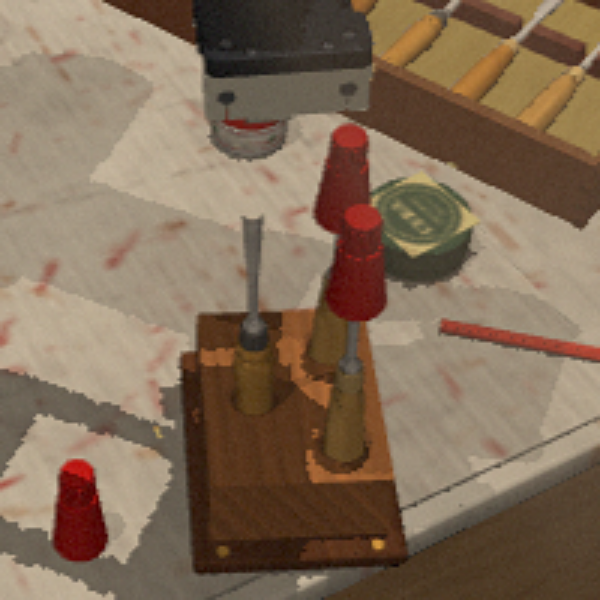

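View pics/wrist16.png

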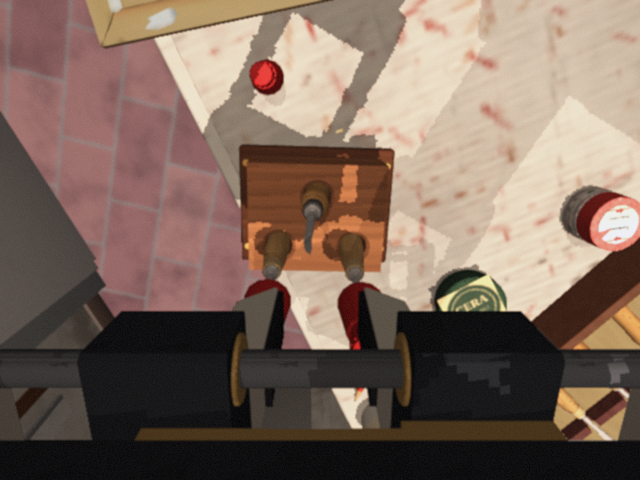

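```bash
python3 -m handwheel '{"translation": [[-0.24,-0.06,0],[-0.24,-0.06,-0.1],[-0.23,-0.063,-0.3],[0,0,-0.3],[0,0,-0.3],[0,0,-0.15],[0,0,0],[0,0,0]], "twist": [0,0,0,0,0,0,0,0]}' 130
python3 - <<'E'
from h import *
np.set_printoptions(precision=1,suppress=True)
print(get_obs()['tool_pos'],get_obs()['tcp_rot'],get_obs()['contact_force'])
for cam in ('side','top','wrist'):
  c=snap(cam,cam+'17.png')
  for l in ['guard','guard_crown']:
    for d in spot_point(cam,l)[:3]: print(l,round(d['score'],2),w(c,d['position']),proj(c,w(c,d['position'])))
E
```

```text
time: 33.95
tool_pos: [469.9, -342.7, 140.4]
tcp_rot: [3.116, -0.025, 1.427]
contact_force: [-0.4, 0.1, -0.5]
grip_width: 45.1
[ 469.9 -342.7  140.4] [ 3.1 -0.   1.4] [-0.4  0.1 -0.5]
guard 0.9 [ 468.2 -346.1    1.2] (np.float64(285.0300820956851), np.float64(430.49519803793964))
guard_crown 0.78 [ 471.9 -341.2   33.8] (np.float64(285.9842792112742), np.float64(416.29909790017894))
guard_crown 0.21 [462.5 387.8   0.3] (np.float64(236.83375479478366), np.float64(210.1659223072655))
guard 0.68 [ 474.7 -335.4    4.5] (np.float64(429.11438378716434), np.float64(340.5948190994951))
guard_crown 0.59 [ 471.  -341.1   34.9] (np.float64(432.15828754176283), np.float64(339.7269173165769))
guard 0.95 [ 471.9 -342.3    0.7] (np.float64(316.5766952106897), np.float64(230.31009718725667))
guard_crown 0.9 [ 466.5 -341.1   37.4] (np.float64(318.3722138629315), np.float64(240.05220568968804))
```

View pics/wrist17.png

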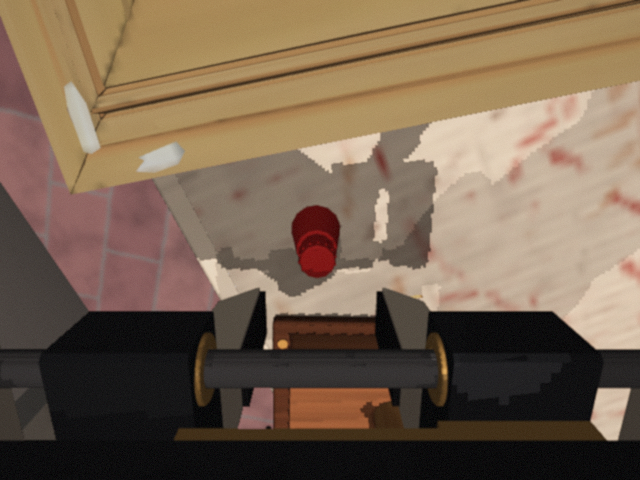

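View pics/side17.png

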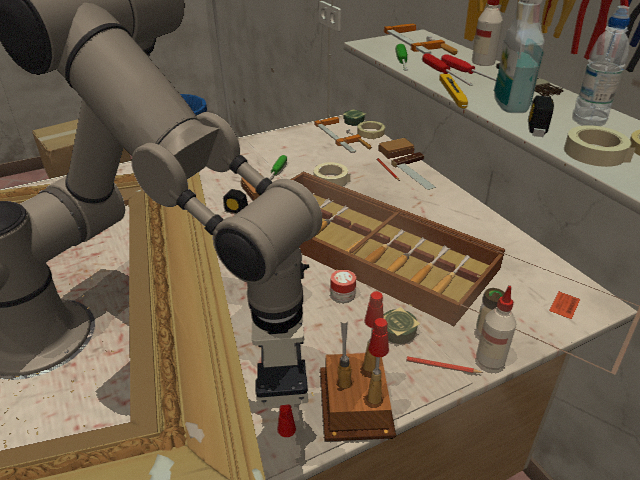

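Run:
```python
from h import *
c=capture('wrist')
f=240/np.tan(np.radians(c['vertical_fov']/2)); M=c['world_from_camera']
for u,v,z in[(317,260,62),(316,222,0),]:
    d=M[:3,:3]@np.array([(u-c['cx'])/f,-(v-c['cy'])/f,-1]); o=M[:3,3]; print(o+d*(z-o[2])/d[2])
```

```text
[ 468.76353957 -342.46088739   62.        ]
[ 465.83361004 -341.61988464    0.        ]
```

```bash
python3 -m handwheel '{"translation": [[0,0.006,-0.15],[0,0,-0.15],[0,0,-0.13],[0,0,-0.06],[0,0,0],[0,0,0],[0,0,0],[0,0,0]], "twist": [0,0,0,0,0,0,0,0]}'
```

```text
time: 35.45
tool_pos: [470.9, -342.8, 67.3]
tcp_rot: [3.112, -0.022, 1.427]
contact_force: [-0.6, 0.5, -0.0]
grip_width: 45.0
```

```bash
python3 -m handwheel '{"translation": [[0,0,0],[0,0,0],[0,0,0],[0,0,0],[0,0,0.1],[0,0,0.3],[0,0,0.35],[0,0,0.35]], "twist": [0,0,0,0,0,0,0,0]}' 255
python3 -m handwheel '{"translation": [[0,0,0.35],[0.1,0.03,0.15],[0.15,0.05,0],[0,0,0],[0,0,0],[0,0,0],[0,0,0],[0,0,0]], "twist": [0,0,0,0,0,0,0,0]}'
python3 - <<'E'
from h import *
np.set_printoptions(precision=1,suppress=True)
print(get_obs()['tool_pos'],get_obs()['tcp_rot'],get_obs()['contact_force'])
for cam in ('side','top','wrist'):
  c=snap(cam,cam+'18.png')
  for l in ['guard','guard_crown','gouge_edge']:
    for d in spot_point(cam,l)[:3]: print(l,round(d['score'],2),w(c,d['position']),proj(c,w(c,d['position'])))
a=cv2.imread('pics/side18.png')[200:450,220:480]; cv2.imwrite('pics/s18z.png',cv2.resize(a,None,fx=2.4,fy=2.4))
E
```

```text
time: 36.45
tool_pos: [468.9, -340.9, 235.8]
tcp_rot: [3.119, -0.026, 1.427]
contact_force: [-0.8, -0.2, -0.3]
grip_width: 18.8
time: 37.45
tool_pos: [505.1, -329.5, 324.3]
tcp_rot: [3.108, -0.018, 1.425]
contact_force: [1.2, -0.1, 0.2]
grip_width: 19.1
[ 505.1 -329.5  324.3] [ 3.1 -0.   1.4] [ 1.2 -0.1  0.2]
guard 0.6 [ 502.3 -332.5  257.7] (np.float64(299.3369039511396), np.float64(316.3640970003669))
guard 0.6 [ 581.7 -305.8   60. ] (np.float64(342.243631837598), np.float64(379.4709628216191))
guard 0.57 [ 583.2 -326.8  113.6] (np.float64(346.9459522873582), np.float64(368.0216287733092))
guard_crown 0.95 [ 507.  -327.9  292.9] (np.float64(301.3280808908708), np.float64(296.6348503283391))
guard_crown 0.74 [465.4 386.8   0.2] (np.float64(237.89890601742087), np.float64(210.26924302996733))
guard_crown 0.23 [659.3 -20.6  -3.2] (np.float64(342.52865162131235), np.float64(295.91798865041324))
gouge_edge 0.67 [ 575.  -318.4  215.3] (np.float64(342.46589911428026), np.float64(322.5029614720613))
gouge_edge 0.34 [ 502.3 -330.6  257.8] (np.float64(299.10970561778714), np.float64(315.4584174437371))
guard 0.46 [ 511.4 -325.5  260.2] (np.float64(446.3667964501317), np.float64(300.71276208529645))
guard_crown 0.45 [ 502.6 -326.8  293.9] (np.float64(448.14532641231483), np.float64(299.53894471158554))
guard 0.85 [ 506.3 -331.   259.5] (np.float64(315.63771587340887), np.float64(271.44285789191565))
guard_crown 0.86 [ 505.9 -328.   294.9] (np.float64(323.17281105003605), np.float64(302.83756546415066))
```

View pics/s18z.png

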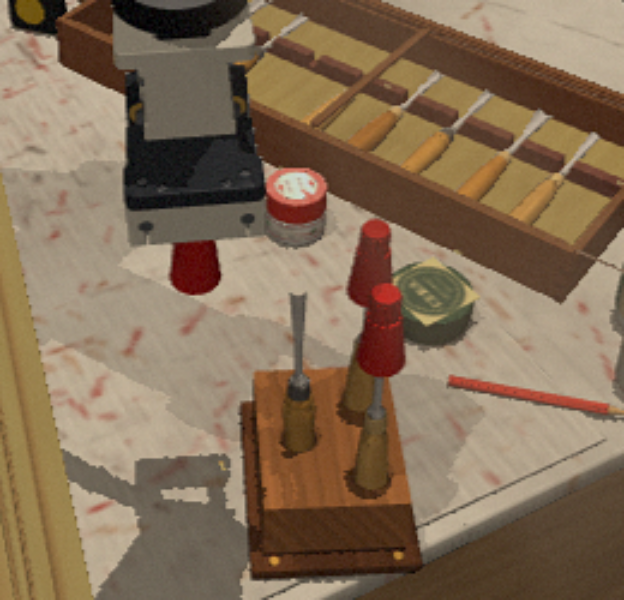

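View pics/wrist18.png

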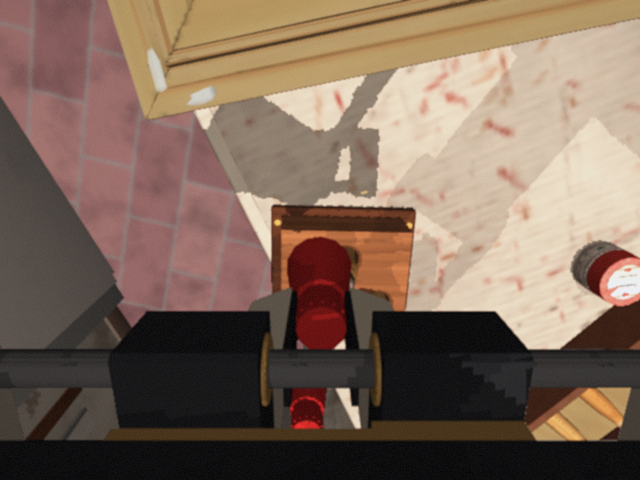

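```bash
python3 -m handwheel '{"translation": [[0.16,0.025,0],[0.16,0.025,0],[0.15,0.025,0],[0,0,-0.1],[0,0,-0.07],[0,0,0],[0,0,0],[0,0,0]], "twist": [0,0,0,0,0,0,0,0]}'
python3 - <<'E'
from h import *
np.set_printoptions(precision=1,suppress=True)
print(get_obs()['tool_pos'],get_obs()['tcp_rot'],get_obs()['contact_force'])
for cam in ('side','top','wrist'):
  c=snap(cam,cam+'19.png')
  for l in ['guard','guard_crown','gouge_edge']:
    for d in spot_point(cam,l)[:2]: print(l,round(d['score'],2),w(c,d['position']),proj(c,w(c,d['position'])))
a=cv2.imread('pics/side19.png')[250:450,260:460]; cv2.imwrite('pics/s19z.png',cv2.resize(a,None,fx=3,fy=3))
a=cv2.imread('pics/top19.png')[230:350,370:500]; cv2.imwrite('pics/t19z.png',cv2.resize(a,None,fx=5,fy=5))
E
```

```text
time: 39.05
tool_pos: [575.1, -318.6, 297.3]
tcp_rot: [3.109, -0.017, 1.423]
contact_force: [-0.2, 0.8, -0.5]
grip_width: 19.0
[ 575.1 -318.6  297.3] [ 3.1 -0.   1.4] [-0.2  0.8 -0.5]
guard 0.75 [ 574.1 -318.6  227.4] (np.float64(342.146908386215), np.float64(317.217405980847))
guard_crown 0.66 [ 579.2 -329.2  111.3] (np.float64(344.98753516717255), np.float64(370.4030083192271))
guard_crown 0.6 [ 575.4 -314.6  264.9] (np.float64(342.8610751715087), np.float64(297.8900819670924))
gouge_edge 0.78 [ 576.2 -318.2  216.8] (np.float64(343.2231748389725), np.float64(321.6150814100605))
guard 0.49 [ 579.6 -313.9  232.2] (np.float64(449.02457233396245), np.float64(280.98388311014924))
guard_crown 0.56 [ 575.4 -313.9  265.8] (np.float64(450.8942902288006), np.float64(277.77896270309765))
gouge_edge 0.44 [ 575.9 -317.8  220.9] (np.float64(449.0891321846309), np.float64(284.1585470480771))
gouge_edge 0.28 [ 585.1 -309.9   11.7] (np.float64(434.5013404491567), np.float64(304.7831189049854))
guard 0.78 [ 579.1 -319.1  229.1] (np.float64(318.2497083069128), np.float64(274.4319263549042))
guard_crown 0.74 [ 572.3 -316.8  263.9] (np.float64(322.21446944668025), np.float64(291.91071370938556))
```

View pics/s19z.png

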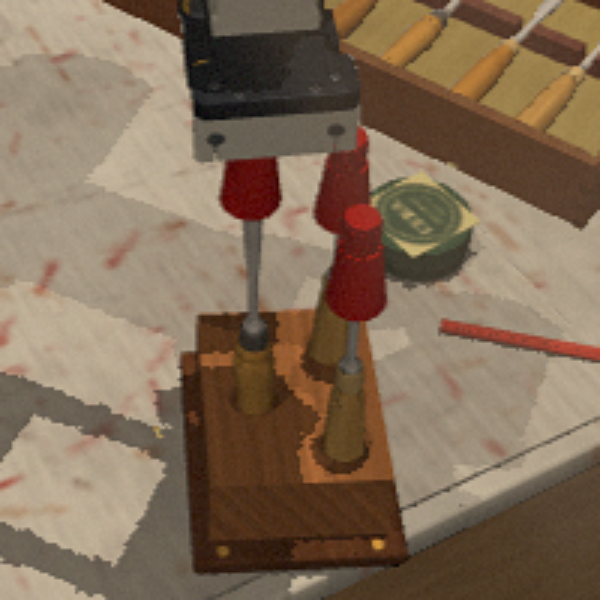

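View pics/t19z.png

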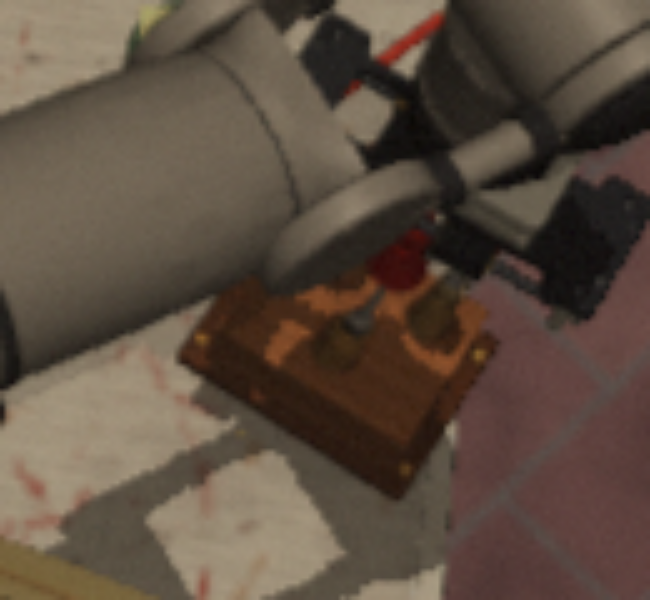

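View pics/wrist19.png

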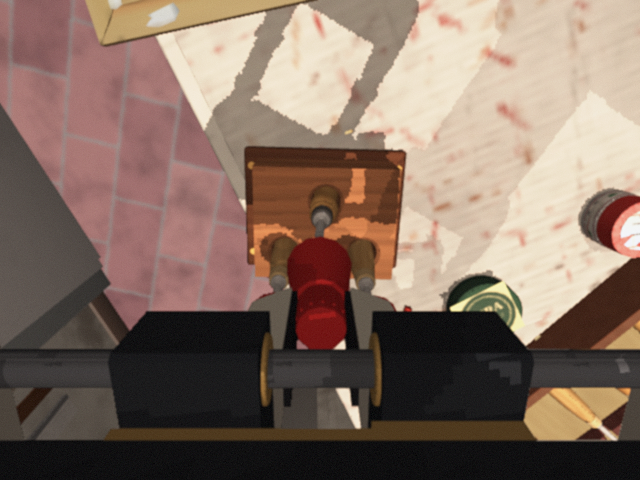

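```bash
python3 -m handwheel '{"translation": [[0,0,-0.05],[0,0,-0.05],[0,0,-0.05],[0,0,-0.05],[0,0,-0.04],[0,0,-0.03],[0,0,0],[0,0,0]], "twist": [0,0,0,0,0,0,0,0]}'
```

```text
time: 40.65
tool_pos: [575.2, -318.1, 252.6]
tcp_rot: [3.111, -0.018, 1.423]
contact_force: [-0.3, 0.2, -0.3]
grip_width: 19.0
```

```bash
python3 -m handwheel '{"translation": [[0,0,-0.014],[0,0,-0.01],[0,0,-0.01],[0,0,0],[0,0,0],[0,0,0],[0,0,0],[0,0,0]], "twist": [0,0,0,0,0,0,0,0]}'
```

```text
time: 41.65
tool_pos: [575.4, -318.3, 247.9]
tcp_rot: [3.11, -0.018, 1.423]
contact_force: [0.6, -0.2, -0.6]
grip_width: 18.8
```

```bash
python3 -m handwheel '{"translation": [[0,0,-0.01],[0,0,-0.01],[0,0,-0.01],[0,0,-0.01],[0,0,0],[0,0,0],[0,0,0],[0,0,0]], "twist": [0,0,0,0,0,0,0,0]}'
```

```text
time: 42.65
tool_pos: [576.8, -319.5, 246.2]
tcp_rot: [3.102, -0.013, 1.423]
contact_force: [-0.1, -0.4, 1.4]
grip_width: 19.2
```

Run:
```python
from h import *
np.set_printoptions(precision=1,suppress=True)
c=snap('side','side20.png')
for l in ['guard','guard_crown','gouge_edge']:
    for d in spot_point('side',l)[:3]: print(l,round(d['score'],2),w(c,d['position']))
a=cv2.imread('pics/side20.png')[250:450,260:460]; cv2.imwrite('pics/s20z.png',cv2.resize(a,None,fx=3,fy=3))
```

```text
guard 0.7 [ 573.3 -321.4  178.5]
guard_crown 0.57 [ 606.6 -314.5   -2.5]
guard_crown 0.51 [ 578.1 -317.6  214.4]
guard_crown 0.19 [ 579.7 -329.8  111.3]
```

View pics/s20z.png

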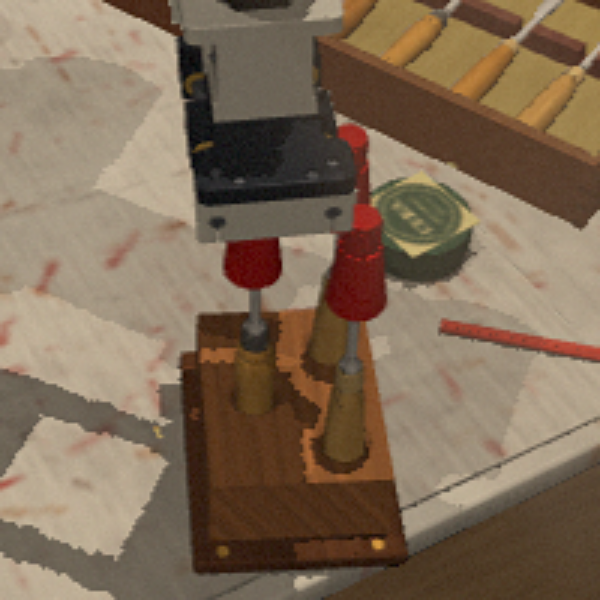

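```bash
python3 -m handwheel '{"translation": [[0,0,-0.04],[0,0,-0.04],[0,0,0],[0,0,0],[0,0,0],[0,0,0],[0,0,0],[0,0,0]], "twist": [0,0,0,0,0,0,0,0]}'
python3 -m handwheel '{"translation": [[0,0,0],[0,0,0],[0,0,0],[0,0,0.1],[0,0,0.2],[0,0,0.25],[0,0,0.1],[0,0,0]], "twist": [0,0,0,0,0,0,0,0]}' 160
python3 - <<'E'
from h import *
np.set_printoptions(precision=1,suppress=True)
for cam in('side','top','wrist'):
  c=snap(cam,cam+'21.png')
  for l in ['guard','guard_crown','gouge_butt','gouge_edge','stored_left','stored_right']:
    for d in spot_point(cam,l)[:3]: print(l,round(d['score'],2),w(c,d['position']))
a=cv2.imread('pics/side21.png')[250:450,260:460]; cv2.imwrite('pics/s21z.png',cv2.resize(a,None,fx=3,fy=3))
E
```

```text
time: 43.85
tool_pos: [580.6, -322.5, 245.9]
tcp_rot: [3.081, -0.002, 1.423]
contact_force: [0.2, -0.3, 3.3]
grip_width: 19.2
time: 44.85
tool_pos: [579.7, -321.6, 348.3]
tcp_rot: [3.083, -0.003, 1.423]
contact_force: [0.0, -0.4, -0.7]
grip_width: 34.6
guard 0.88 [ 578.2 -322.7  178.1]
guard 0.64 [ 741.5 -161.6   -1.9]
guard_crown 0.91 [ 581.1 -322.3  210.6]
guard_crown 0.54 [ 584.4 -309.9   12.8]
gouge_butt 0.91 [ 587.4 -305.3    8.2]
stored_left 0.96 [ 637.  -300.8  112.4]
stored_left 0.31 [ 582.3 -314.6   12.3]
stored_right 0.77 [ 621.1 -362.3  110. ]
guard 0.46 [ 591.1 -312.7  180.2]
guard_crown 0.68 [ 579.9 -319.5  216.2]
gouge_butt 0.67 [ 584.3 -304.7   11.9]
gouge_edge 0.42 [ 579.7 -320.6  219.5]
stored_right 0.56 [ 621.7 -362.7  113.1]
guard 0.74 [ 584.5 -319.   182. ]
guard 0.49 [ 605.7 -317.6   -3.5]
guard_crown 0.84 [ 579.8 -319.9  215.9]
gouge_butt 0.9 [ 580.6 -307.7   10.2]
stored_left 0.64 [ 639.1 -301.2  114.1]
stored_right 0.9 [ 624.4 -362.6  112.1]
```

View pics/s21z.png

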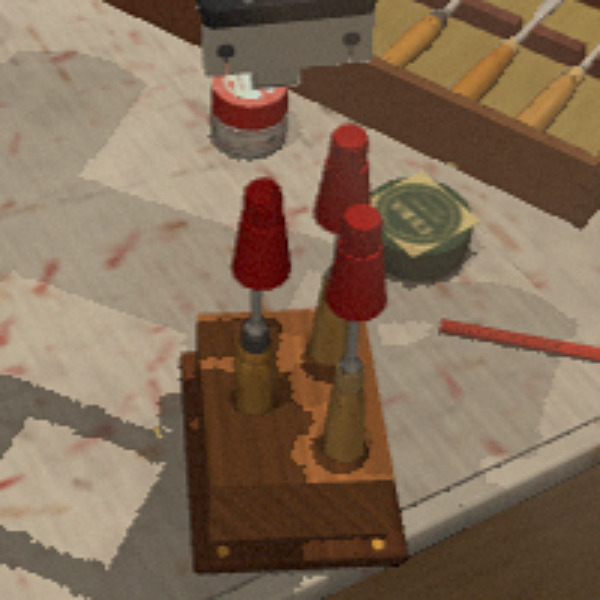

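View pics/wrist21.png

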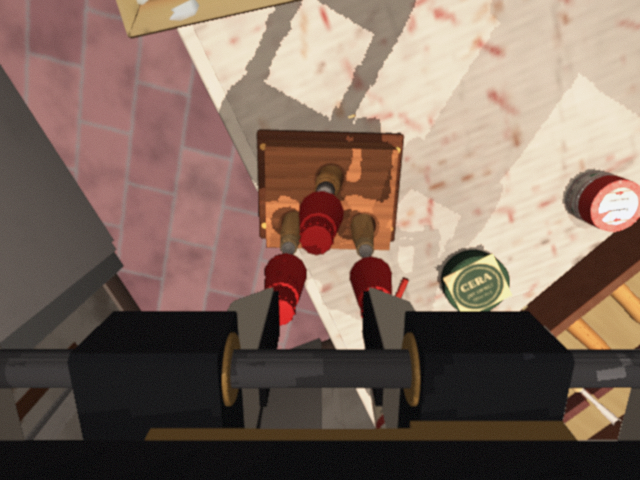

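Run:
```python
from h import *
np.set_printoptions(precision=1,suppress=True)
c=snap('top','top22.png')
for l in ['gilding_pot','wax_tin','tape_measure','sanding_block']:
    for d in spot_point('top',l)[:1]: print(l,w(c,d['position']))
print(get_obs()['time'],close_job())
```

```text
gilding_pot [661.6 -10.1   5.6]
wax_tin [ 588.  -309.5   15.1]
tape_measure [456.9 391.1   5.2]
sanding_block [533.5 481.1  -1.1]
the job is handed in; nothing more can be done
46.15 None
```

The gouge is standing in the empty socket, handle down and cutting edge up, with the red guard pushed fully onto its edge. I handed the job in at 46 s, inside the 64 s limit; the hand-in reports no verdict.

- **How:** The tool can't tilt, so I turned the gouge upright in three steps. I pressed its blade down on the block's corner to tip it, gripped it again near the edge, and pushed the butt against the block's side until it stood vertical. I then lowered it into the socket and let go. Last, I lifted the guard by its knob and pushed it down until it stopped, with about 3 N on the tool.
- **Gouge:** The networks put the butt about 8–12 mm above the bench (the socket bottom is at 12 mm) and within about 7 mm of the socket centre. The edge is at about 219 mm. It leans about 4° in its socket.
- **Guard:** Its crown is at about 211–216 mm, within a few mm of the edge except for the lowest reading, about 9 mm off (the limit is 10 mm). In the side picture it lines up with the blade.
- **Other things:** The stored gouges, the pot, the tape measure and the sanding block read within a few mm of where they started. The gripper is open and well clear.
- **Check that disagreed:** The last top-camera reading for the wax tin was (588, -309), which is the tool block, so I take it as a wrong detection. The wrist and side pictures taken just before showed the tin in its usual place.

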